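Clamp a sprayed test plate in the flatting jig

ROBOT

A 7-joint arm with a two-finger parallel gripper is mounted at the origin on the work surface; the furniture and walls round the work are solid. World frame = base frame: x ahead of the robot, y to its left, z up, the work surface at z = 0. Lengths are in m, angles in rad, forces in N, time in s.
With the tool pointing down it reaches from about 0.4 to 0.85 m from the base axis. Payload 4.5 kg.
Tool frame: the origin (TCP) lies between the finger pads; the fingertips stand 14 mm ahead of it and the grasp point (between the pads) lies 5 mm behind it; x points along the fingers, z is the direction in which the jaws open and shut, and the axes are right-handed (so a half turn about x gives the same grasp; the last joint's range is limited). The gripper opens to 88 mm and grips with 3 to 60 N. Pads are 18 mm wide; open, the fingers measure 123 mm over their backs; the gripper's body (75 mm by 187 mm) begins 45 mm behind the grasp point.
Start: joints at [-1.09, 0.689, -0.195, 1.565, 0.157, 0.902, -0.215], TCP at [0.27, 0.564, 0.226] pointing down, gripper open.
Joint ranges: [-3.01, 3.01], [-0.46, 2.08], [-1.47, 1.51], [0.13, 2.56], [-1, 4.14], [0.04, 2.09], [-2.66, 2.66]. Speed limits (rad/s): [2.57, 2.57, 3.14, 3.14, 3.14, 3.14, 3.14].

INTERFACE

Orientations are given as a unit quaternion [x, y, z, w].
In Python, from plant import r, cams gives the robot as it stands.
- The arm moves only by the tool apply_moves, never from a script. Its arguments are lists of equal length, an entry for each row: "travel": the shift along the world's x, y, z in cm, a list of three; "roll": the turn about the world's z in degrees; "gripper": the finger opening in cm, from 0 to 8.81. In form: {"travel": [[x, y, z], ...], "roll": [roll, ...], "gripper": [gripper, ...]}. A call has exactly 8 rows; each row is the pose to reach, as a shift and turn from the pose commanded when the call began; what a row does not reach only later rows make up. A row lasts 1/12 s, in which the tool goes at most 41.7 mm and 7.16 degrees, less where a joint would pass 70% of its speed; a pose out of reach is approached as far as the arm can. A call with a gripper value outside its range is refused whole. The fingers move at their own pace and stop on an object; "newtons" is the grip in N (left out, the last holds). Time passes only in rows, so rows that repeat a pose let the fingers close, or fill a call up. It gives the time, the measured TCP pose, the force and the opening at its end, in the units of the state.
- r.get_state(): the state, without advancing time (a new reading comes with each control period).
- cams.snapshot(name): name is "scene" or "top" or "wrist"; returns a dict with "image" (384x512x3 uint8, red, green, blue), "fx", "fy", "cx", "cy" (pixels), "dist" ([k1, k2, p1, p2, k3] as OpenCV has them; the pictures are not rectified), "R" (3x3) and "t" (3): a world point X has camera coordinates R X + t. Camera axes: x right, y down, z forward; pixel columns grow to the right and rows downward; lengths in m; the calibration is good to about 2 mm. A picture is of the moment at which its call begins. There is no depth.
- r.finish_job(): hands the job in, once; it reports no verdict.
The state is a dict: "clock": time; "q": joint angles; "qd": joint speeds; "joint_torque": joint torques, N m; "tool_pos": TCP position; "eef_rot": TCP orientation; "contact_force": force on the tool from outside, world axes, zero at the start; "moment": the same for the moment, N m; "opening": opening from 0.0 (shut) to 1.0 (fully open).
Only numpy, scipy, OpenCV 4.12 (cv2) and the standard library are available. Lean on these libraries where they do the work, as an engineer would, in place of code of your own. Each camera call takes 0.05 s, during which the arm holds its last target. There are 200 camera calls.

TASK

Load the sprayed test plate lying on the bench into the flatting jig: push its leading end in under the red shoe so that the sprung hold-down arm is forced back, and slide the plate along the bed between the rails until it is fully home against the back stop, wherever that has been set. Feel for the stop and meet it gently, without straining plate or jig; then let go, so that the plate lies flat on the bed with the arm bearing down on it. Leave the paint tin and the sanding block where they are.

Things in the scene. Friction and masses are not known exactly. Their poses are not given: they have to be found in the camera images.
- plate: brown sprayed test plate, flat slab 70 x 130 x 10 mm, loose, about 0.1 kg, lying flat on the bench left of the jig. Origin: centre of its underside; y along the 130 mm, z up. Either end may go in first. Grip it across the 70 mm, centre of grip about 22 mm from the trailing end (fingers then clear the rails when it is home), fingertips within 3 mm of the level of its underside.
- jig: flatting jig, screwed down: plywood board 236 x 130 x 15 mm, origin on its underside, +x = the way in, z up; board spans x -105 to 131 mm, y +-65. On it an aluminium bed x -100 to 124, top 27 mm above the origin; 50 mm wide up to x = -6 (fingers straddle it), then 100 mm wide. A steel bracket 34 mm high above the bed at x = 100 to 124 carries the hold-down arm.
- mouth (a point): middle of the way in, on the bed's top, at jig x = -6 mm, between the flared ends of two dark guide rails 7 mm high. The straight rails run from 10 to 54 mm beyond this point, 73 mm apart. Beyond them a dark stop bar 7 mm high lies across the bed, under the arm, held by two brass thumb nuts: its face was set anywhere from 54 to 90 mm beyond this point and is not reported.
- shoe (a point): lowest point of the arm's red shoe (36 mm wide), where it bears; at rest at jig x = 34 mm, 2.5 mm above the bed. Towards the mouth a red toe rises from it at 17 degrees over 40 mm, to 14 mm above the bed; a plate pushed in along the bed meets it at about jig x = 9 mm and lifts it.
- hold_down (a joint): angle (rad) of the sprung steel hold-down arm, hinged across the jig at x = 112 mm, 22 mm above the bed; 0 at rest, growing as the shoe lifts, at most 0.6. With the plate beneath the shoe it reads about 0.095 and bears with about 5 N. Pushing the plate up the toe takes about 5 to 12 N, sliding on beneath it some 4 to 8 N.
- tin: round paint tin 67 mm across, 73 mm tall, bystander, loose. Origin: centre of its underside.
- sanding_block: black sanding block 63 x 110 x 22 mm lying flat, bystander, loose. Origin: centre of its underside.

How it is judged:
By the outcome, as a careful person would: the job done as asked, in the order asked, and still so for the second after the job is handed in, with the robot touching nothing.
It also fails if it takes over 51 s, if anything falls off the work surface, if the arm or the gripper's body presses on something with over 40 N, if the wrist force passes 120 N, or if a joint passes its speed limit or range.

## Working session

There is one attempt and no reset: what is moved stays moved. The work goes in short steps, Python scripts to look and compute and a tool call to move; the robot and the scene stay as the last step left them, time stands still between calls to the robot, and variables do not carry over. Pictures are saved under pics/ and viewed, about 8 in all and at most 12, crops included, and the job is handed in when it is done.

Besides the shell and the picture viewer there is one more tool, called after "Emit:" by a JSON object that holds its "fn" and its "kwargs", one argument or row to a line. apply_moves: Moves the arm, as the interface text tells. Its arguments: {"type":"object","properties":{"travel":{"type":"array","items":{"type":"array","items":{"type":"number"}}},"roll":{"type":"array","items":{"type":"number"}},"gripper":{"type":"array","items":{"type":"number"}},"newtons":{"type":"number"}},"required":["travel","roll","gripper"]}

```bash
mkdir -p pics
cat > h.py <<'E'
import numpy as np, cv2, pickle
from plant import r, cams
def snap(name, tag):
    s=cams.snapshot(name); pickle.dump(s,open(f'pics/{tag}.pkl','wb'))
    cv2.imwrite(f'pics/{tag}.png',s['image'][:,:,::-1]); return s
def load(tag): return pickle.load(open(f'pics/{tag}.pkl','rb'))
def K(s): return np.array([[s['fx'],0,s['cx']],[0,s['fy'],s['cy']],[0,0,1.]])
def unproj(s,px,z):
    p=cv2.undistortPoints(np.array(px,float).reshape(-1,1,2),K(s),np.array(s['dist'],float)).reshape(-1,2)
    R=np.array(s['R']);t=np.array(s['t']);C=-R.T@t
    d=np.c_[p,np.ones(len(p))]@R
    return C+d*((z-C[2])/d[:,2])[:,None]
def proj(s,X):
    R=np.array(s['R']);t=np.array(s['t'])
    return cv2.projectPoints(np.array(X,float).reshape(-1,1,3),cv2.Rodrigues(R)[0],t,K(s),np.array(s['dist'],float))[0].reshape(-1,2)
E
python3 - <<'E'
from h import *
a=snap('top','top0');b=snap('scene','sc0')
im=np.hstack([cv2.resize(x['image'],(400,300)) for x in (a,b)])
cv2.imwrite('pics/both.png',cv2.resize(a['image'],(800,600),interpolation=cv2.INTER_CUBIC)[:,:,::-1])
for x in(a,b): print(-np.array(x['R']).T@x['t'],x['fx'])
print(r.get_state())
E
```

```text
[0.3320917  0.04914495 0.91460394] 422.4258951616681
[0.8695731  0.69728444 0.50559382] 402.361517719958
{'clock': 0.1, 'q': array([-1.0902254 ,  0.68985843, -0.1945078 ,  1.56623023,  0.15729849,
        0.90250389, -0.21504476]), 'qd': array([-4.11417630e-04, -2.43140683e-03,  8.72707291e-04, -4.66535846e-03,
        1.00931444e-04,  7.19107834e-05, -1.62004579e-03]), 'joint_torque': array([-3.82614322e-03, -5.28500605e+01, -1.27140373e+00, -1.53836453e+01,
       -5.25030470e-02,  2.01381619e-03,  3.75467414e-05]), 'tool_pos': array([0.26983068, 0.56310788, 0.22571857]), 'eef_rot': array([-0.37718715,  0.59877582,  0.37650518,  0.59786388]), 'contact_force': array([-0.25386913,  0.76105919, -0.36681946]), 'moment': array([ 0.04908512, -0.03168658, -0.02913775]), 'opening': 1.0005643324476734}
```

View pics/both.png

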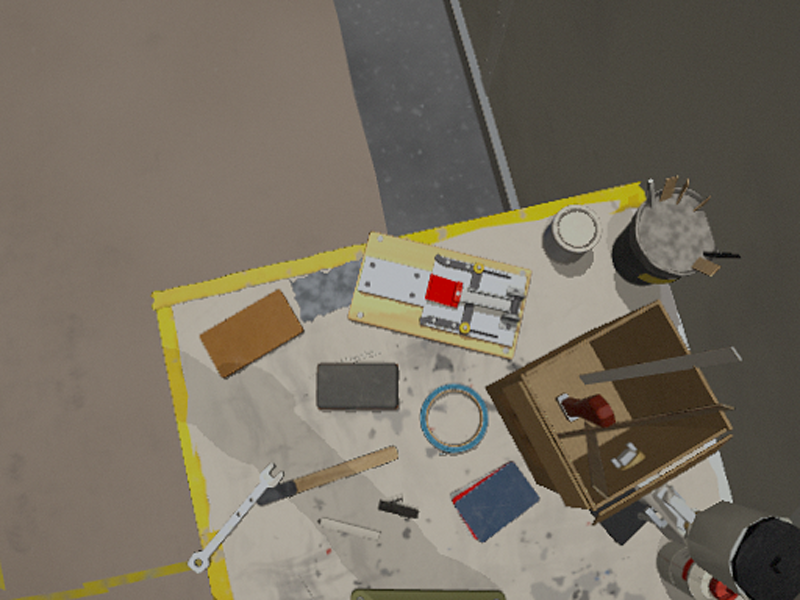

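View pics/sc0.png

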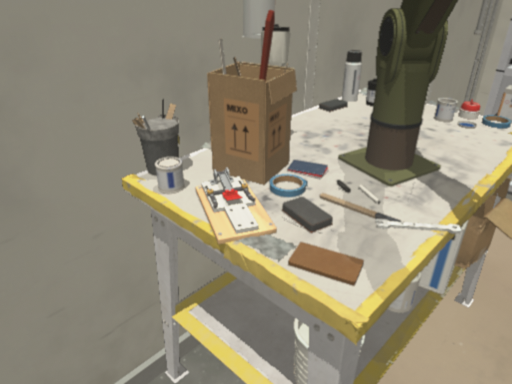

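Run:
```python
from h import *
a=load('top0')
c=a['image'][140:240,96:346]
cv2.imwrite('pics/crop.png',cv2.resize(c,(800,320),interpolation=cv2.INTER_CUBIC)[:,:,::-1])
f=lambda px,z:print(np.round(unproj(a,np.array(px)/1.5625-0.2,z),4).tolist())
print('plate');f([(201,338),(277,290),(303,329),(226,377)],.01)
print('board');f([(371,233),(531,269),(513,358),(348,319)],.015)
print('block');f([(317,364),(398,364),(398,410),(318,408)],.022)
print('tin');f([(576,229)],.073)
print(proj(a,[[0.27,0.563,0.21]])*1.5625)
from scipy.spatial.transform import Rotation as Ro
print(Ro.from_quat(r.get_state()['eef_rot']).as_matrix().round(3))
```

```text
plate
[[0.4302, 0.3201, 0.01], [0.5003, 0.2181, 0.01], [0.4465, 0.1791, 0.01], [0.3776, 0.2817, 0.01]]
board
[[0.5844, 0.0895, 0.015], [0.5386, -0.1369, 0.015], [0.4128, -0.1107, 0.015], [0.4613, 0.1171, 0.015]]
block
[[0.3979, 0.1562, 0.022], [0.4006, 0.0469, 0.022], [0.339, 0.0454, 0.022], [0.3391, 0.1524, 0.022]]
tin
[[0.582, -0.1866, 0.073]]
[[-73.3045035  454.18793544]]
[[-0.001 -0.902  0.432]
 [-0.002  0.432  0.902]
 [-1.    -0.    -0.002]]
```

View pics/crop.png

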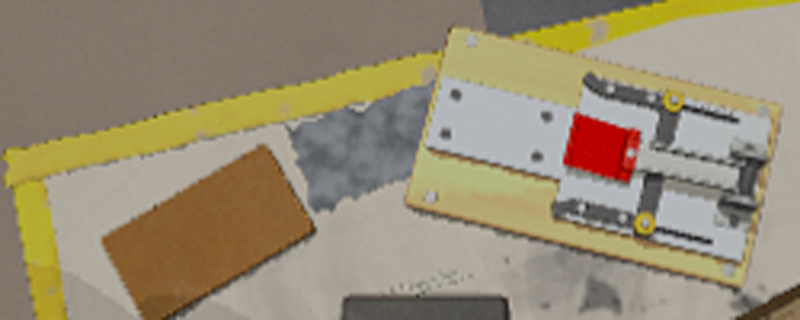

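```bash
cat >> h.py <<'E'
from scipy.optimize import least_squares
def fit(s,px,model,x0):
    """px image points of model pts (x,y,z); pose x,y,yaw"""
    m=np.array(model,float)
    def P(p):
        c,si=np.cos(p[2]),np.sin(p[2]); 
        return np.c_[p[0]+c*m[:,0]-si*m[:,1],p[1]+si*m[:,0]+c*m[:,1],m[:,2]]
    o=least_squares(lambda p:(proj(s,P(p))-px).ravel(),x0)
    return o.x,o.fun.reshape(-1,2)
E
python3 - <<'E'
from h import *
a=load('top0')
n=lambda c:np.array(c)/3.2+[96,140]-0.35
pl=n([(101,240),(265,144),(315,230),(150,322)])
# plate frame y toward leading end: corners (+-35,+-65)
p,e=fit(a,pl,[(.035,-.065,.01),(.035,.065,.01),(-.035,.065,.01),(-.035,-.065,.01)],[.44,.25,-2.5+0])
for y0 in(-2.5,.6):
  p,e=fit(a,pl,[(.035,-.065,.01),(.035,.065,.01),(-.035,.065,.01),(-.035,-.065,.01)],[.44,.25,y0])
  print('plate',p.round(4),np.degrees(p[2]),np.abs(e).max())
bd=n([(452,27),(781,104),(745,287),(407,207)])
for sg in(1,-1):
  j,e=fit(a,bd,[(-.105,sg*.065,.015),(.131,sg*.065,.015),(.131,-sg*.065,.015),(-.105,-sg*.065,.015)],[.5,0,-1.77])
  print('jig',j.round(4),np.degrees(j[2]),np.abs(e).max())
E
```

```text
plate [ 0.4404  0.2509 -2.5859] -148.15879195544306 27.961452077157446
plate [0.4404 0.2509 3.6972] 211.83681852189216 27.96011791350756
jig [ 0.502   0.0023 -1.7784] -101.89353411157761 1.0375209969581647
jig [ 5.053e-01  1.600e-03 -1.787e+00] -102.39036838317197 58.446783694396885
```

Run:
```python
from h import *
a=load('top0')
n=lambda c:np.array(c)/3.2+[96,140]-0.35
pl=n([(101,240),(265,144),(315,230),(150,322)])
p,e=fit(a,pl,[(-.035,-.065,.01),(-.035,.065,.01),(.035,.065,.01),(.035,-.065,.01)],[.44,.25,-2.5])
u=np.array([-np.sin(p[2]),np.cos(p[2])])
print('plate',p.round(4),np.degrees(p[2]),np.abs(e).max(),'u',u,'grip',p[:2]-u*.043)
st=r.get_state();print((p[:2]-u*.043-st['tool_pos'][:2])*100,'roll',(np.degrees(p[2])-64.4+90)%180-90)
```

```text
plate [ 0.4397  0.2506 -2.5806] -147.85623019375967 1.712933821739938 u [ 0.53204556 -0.84671572] grip [0.41680043 0.28701129]
[ 14.6969752 -27.609659 ] roll -32.25623019375968
```

Emit:
{"fn": "apply_moves", "kwargs": {
  "travel": [
    [1.8,-3.4,0],
    [3.6,-6.8,0],
    [5.4,-10.2,-1],
    [7.3,-13.8,-2],
    [9.2,-17.2,-3],
    [11,-20.7,-4],
    [12.9,-24.2,-5],
    [14.7,-27.6,-6]
  ],
  "roll": [-4,-8,-12,-16,-20,-24,-28,-32],
  "gripper": [8.8,8.8,8.8,8.8,8.8,8.8,8.8,8.8],
  "newtons": 30
}}

```text
clock: 0.77
tool_pos: [0.4176, 0.2857, 0.166]
eef_rot: [-0.196, 0.679, 0.196, 0.679]
contact_force: [1.0, 1.6, -0.3]
opening: 1.0
```

Run:
```python
from h import *
s=snap('wrist','w1');print(r.get_state()['tool_pos'])
cv2.imwrite('pics/w1b.png',cv2.resize(s['image'],(800,600),interpolation=cv2.INTER_CUBIC)[:,:,::-1])
```

```text
[0.42111869 0.27532708 0.16427568]
```

View pics/w1b.png

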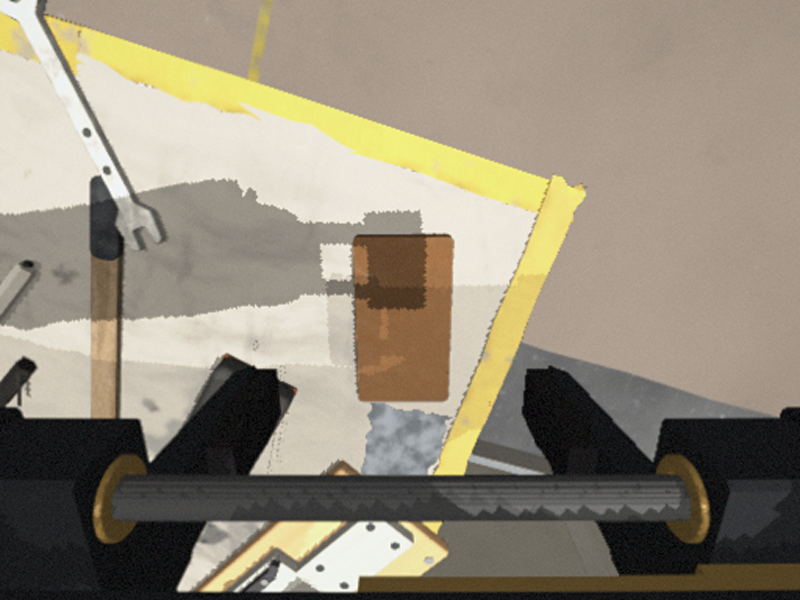

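Run:
```python
from h import *
a=load('w1')
px=np.array([(354,234),(453,234),(449,402),(358,402)])/1.5625-.2
print(unproj(a,px,.01).round(4))
for sg in(1,-1):
  p,e=fit(a,px,[(sg*-.035,-.065,.01),(sg*.035,-.065,.01),(sg*.035,.065,.01),(sg*-.035,.065,.01)],[.44,.25,-2.57])
  if np.abs(e).max()<8: break
u=np.array([-np.sin(p[2]),np.cos(p[2])])
st=r.get_state();print('plate',p.round(4),np.degrees(p[2]),np.abs(e).max(),'grip',p[:2]-u*.043)
from scipy.spatial.transform import Rotation as Ro
z=Ro.from_quat(st['eef_rot']).as_matrix()[:,2];print('jaw',np.degrees(np.arctan2(z[1],z[0])),st['tool_pos'],st['qd'])
```

```text
[[0.3769 0.2895 0.01  ]
 [0.4347 0.326  0.01  ]
 [0.5068 0.215  0.01  ]
 [0.4465 0.1769 0.01  ]]
plate [ 0.4411  0.2521 -2.5772] -147.66468575324748 1.0631626859212133 grip [0.41807202 0.28839555]
jaw 31.331797330593727 [0.42111869 0.27532708 0.16427568] [-0.04969482 -0.00694036  0.00643451 -0.02149523  0.01934407  0.08929599
 -0.02752046]
```

Emit:
{"fn": "apply_moves", "kwargs": {
  "travel": [
    [0.1,0.1,-2],
    [0.1,0.1,-5.5],
    [0.1,0.1,-9],
    [0.1,0.1,-11.5],
    [0.1,0.1,-13],
    [0.1,0.1,-14],
    [0.1,0.1,-14.3],
    [0.1,0.1,-14.3]
  ],
  "roll": [0,0,0,0,0,0,0,0],
  "gripper": [8.8,8.8,8.8,8.8,8.8,8.8,8.8,8.8]
}}

```text
clock: 1.48
tool_pos: [0.4178, 0.2887, 0.0231]
eef_rot: [-0.197, 0.679, 0.197, 0.679]
contact_force: [-0.9, -0.4, 0.4]
opening: 1.005
```

Emit:
{"fn": "apply_moves", "kwargs": {
  "travel": [
    [0,0,-0.4],
    [0,0,-0.7],
    [0,0,-0.7],
    [0,0,-0.7],
    [0,0,-0.7],
    [0,0,-0.7],
    [0,0,-0.7],
    [0,0,-0.7]
  ],
  "roll": [0,0,0,0,0,0,0,0],
  "gripper": [8.8,8.8,8.8,6.5,6.5,6.5,6.5,6.5],
  "newtons": 35
}}

```text
clock: 2.15
tool_pos: [0.4181, 0.2887, 0.0166]
eef_rot: [-0.197, 0.679, 0.197, 0.679]
contact_force: [-0.1, 0.2, -0.7]
opening: 0.737
```

Run:
```python
from h import *
st=r.get_state();print(st['tool_pos'],st['contact_force'],st['opening'])
# target: plate axis along jig +x, grip trailing; mouth in world
j=np.array([.502,.0023,-1.7784]);d=np.array([np.cos(j[2]),np.sin(j[2])])
for L in(-.03,-.015): # leading end jig x before mouth
  print(L, j[:2]+d*(-.006+L-.108))
```

```text
[0.41810026 0.28874402 0.01658633] [-0.07569974  0.19504846 -0.6623433 ] 0.736915692655048
-0.03 [0.53168065 0.14320798]
-0.015 [0.52858892 0.12853007]
```

Emit:
{"fn": "apply_moves", "kwargs": {
  "travel": [
    [0,0,0],
    [0,0,0],
    [0,0,0],
    [0,0,0],
    [0,0,0],
    [0,0,0],
    [0,0,0],
    [0,0,0]
  ],
  "roll": [0,0,0,0,0,0,0,0],
  "gripper": [6,6,6,6,6,6,6,6]
}}

```text
clock: 2.82
tool_pos: [0.418, 0.2887, 0.0164]
eef_rot: [-0.197, 0.679, 0.197, 0.679]
contact_force: [-1.0, -1.1, 0.2]
opening: 0.681
```

Run:
```python
from h import *
snap('wrist','w2'); s=snap('scene','s2')
w=load('w2')['image']
c=cv2.resize(s['image'][200:320,230:400],(510,360))
cv2.imwrite('pics/v2.png',np.vstack([w,cv2.resize(c,(512,216))])[:,:,::-1])
```

```text
(no output)
```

View pics/v2.png

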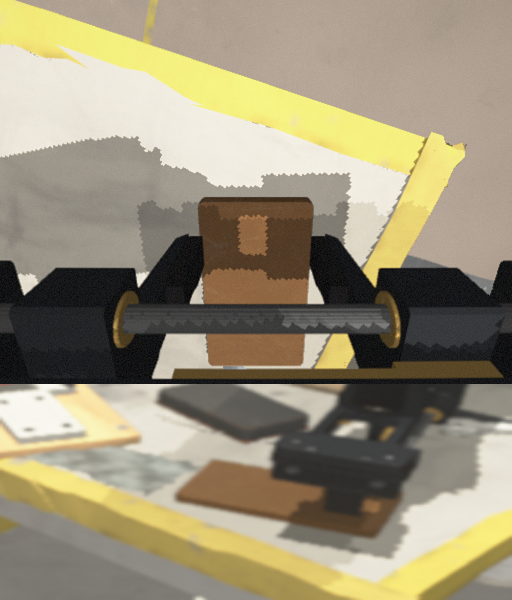

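Emit:
{"fn": "apply_moves", "kwargs": {
  "travel": [
    [0,0,0],
    [0,0,0],
    [0,0,0],
    [0,0,0],
    [0,0,0.5],
    [0,0,1.5],
    [0,0,2.5],
    [0,0,3]
  ],
  "roll": [0,0,0,0,0,0,0,0],
  "gripper": [5,5,5,5,5,5,5,5]
}}

```text
clock: 3.58
tool_pos: [0.4186, 0.289, 0.0482]
eef_rot: [-0.197, 0.678, 0.197, 0.68]
contact_force: [0.7, 0.5, -0.7]
opening: 0.566
```

Run:
```python
from h import *
snap('wrist','w3'); s=snap('scene','s3')
st=r.get_state();print(st['tool_pos'],st['contact_force'],st['opening'])
w=load('w3')['image']
cv2.imwrite('pics/v3.png',np.vstack([w,cv2.resize(s['image'][200:320,230:400],(512,216))])[:,:,::-1])
```

```text
[0.41882192 0.28922274 0.04795494] [-0.90862928 -0.26352009  0.23185366] 0.5682247639755191
```

View pics/v3.png

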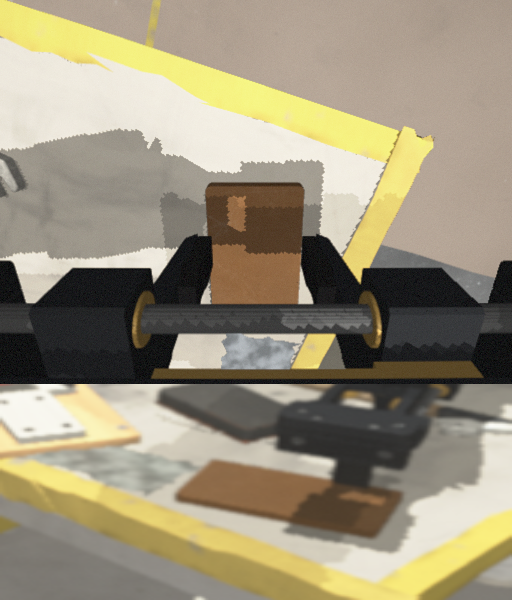

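Run:
```python
from h import *
from scipy.spatial.transform import Rotation as Ro
def show(tag,T,q,os):
    s=load(tag);M=Ro.from_quat(np.array(q)/np.linalg.norm(q)).as_matrix();R=np.array(s['R']);C=-R.T@s['t']
    print(tag,'cam in tool',(M.T@(C-T)).round(3))
    for o in os:
        P=[T+M@[a,y,sg*o/2] for sg in(-1,1) for a in(.014,) for y in(-.009,.009)]
        print(o,proj(s,P).round(0).tolist())
show('w2',np.array([.418,.2887,.0164]),[-.197,.679,.197,.679],(.06,.07))
show('w3',np.array([.4186,.289,.0482]),[-.197,.678,.197,.68],(.05,.07))
show('w1',np.array([.4176,.2857,.166]),[-.196,.679,.196,.679],(.088,))
# independent: plate fit in w2/w3 far corners with assumed heights
for tag,px,zz in(('w2',[(199,200),(313,200)],(.01,)),('w3',[(206,185),(304,185)],(.01,.04))):
    for z in zz: P=unproj(load(tag),px,z);print(tag,z,P.round(4).tolist(),np.linalg.norm(P[0]-P[1]))
```

```text
w2 cam in tool [-0.16   0.083  0.   ]
0.06 [[211.0, 240.0], [209.0, 215.0], [302.0, 240.0], [303.0, 215.0]]
0.07 [[203.0, 240.0], [201.0, 215.0], [309.0, 240.0], [311.0, 215.0]]
w3 cam in tool [-0.16   0.083  0.   ]
0.05 [[218.0, 240.0], [217.0, 215.0], [294.0, 240.0], [295.0, 215.0]]
0.07 [[203.0, 240.0], [201.0, 215.0], [309.0, 240.0], [311.0, 215.0]]
w1 cam in tool [-0.159  0.083  0.   ]
0.088 [[189.0, 240.0], [187.0, 215.0], [323.0, 240.0], [325.0, 215.0]]
w2 0.01 [[0.3772, 0.2888, 0.01], [0.435, 0.3256, 0.01]] 0.0684844887901521
w3 0.01 [[0.3773, 0.2883, 0.01], [0.4355, 0.3253, 0.01]] 0.06892724480368263
w3 0.04 [[0.3768, 0.2991, 0.04], [0.4262, 0.3304, 0.04]] 0.05847035050153782
```

Run:
```python
from h import *
from scipy.spatial.transform import Rotation as Ro
T=np.array([.4187,.2891,.048]);q=np.array([-.197,.678,.197,.68]);M=Ro.from_quat(q/np.linalg.norm(q)).as_matrix()
for tag,o,TT in(('w3',.05,T),('w1',.088,np.array([.4176,.2857,.166]))):
  for a in(.014,.0,-.011,-.02):
    print(tag,a,proj(load(tag),[TT+M@[a,y,sg*o/2] for sg in(-1,1) for y in(-.009,.009)]).round(0).tolist())
s=load('s3');c=cv2.resize(s['image'][190:290,300:400],(600,600),interpolation=cv2.INTER_CUBIC)[:,:,::-1].copy()
for a,col in((.014,(0,255,0)),(-.011,(255,255,0))):
  for p in proj(s,[T+M@[a,y,sg*.025] for sg in(-1,1) for y in(-.009,.009)]):
    cv2.circle(c,tuple(int(v) for v in (p-[300,190])*6),5,col,2)
w=cv2.resize(load('w3')['image'][170:300,150:300],(200,173))
cv2.imwrite('pics/v4.png',c)
```

```text
w3 0.014 [[218.0, 240.0], [217.0, 215.0], [294.0, 240.0], [295.0, 215.0]]
w3 0.0 [[216.0, 251.0], [214.0, 224.0], [297.0, 251.0], [298.0, 224.0]]
w3 -0.011 [[213.0, 260.0], [212.0, 232.0], [299.0, 261.0], [301.0, 232.0]]
w3 -0.02 [[211.0, 269.0], [209.0, 240.0], [302.0, 269.0], [303.0, 240.0]]
w1 0.014 [[190.0, 240.0], [188.0, 215.0], [323.0, 240.0], [325.0, 215.0]]
w1 0.0 [[185.0, 251.0], [182.0, 224.0], [328.0, 251.0], [330.0, 224.0]]
w1 -0.011 [[180.0, 261.0], [177.0, 233.0], [332.0, 261.0], [335.0, 233.0]]
w1 -0.02 [[176.0, 269.0], [173.0, 240.0], [336.0, 270.0], [339.0, 240.0]]
```

View pics/v4.png

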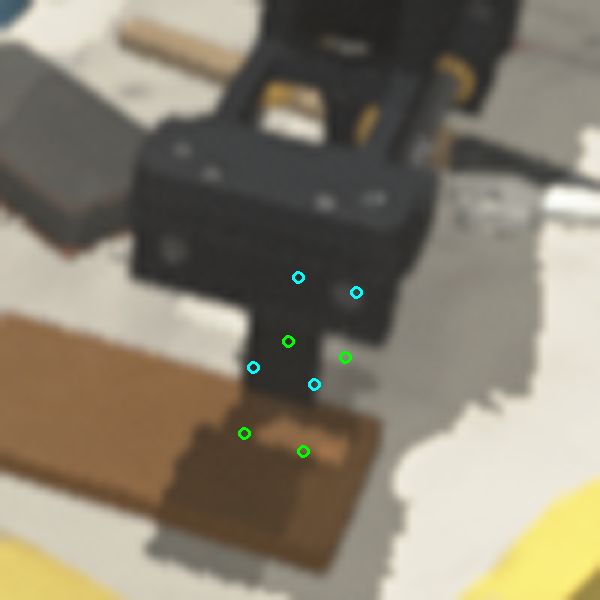

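Emit:
{"fn": "apply_moves", "kwargs": {
  "travel": [
    [0,0,0],
    [0,0,0],
    [0,0,0],
    [0,0,0],
    [0,0,-1],
    [0,0,-2.5],
    [0,0,-3.5],
    [0,0,-3.5]
  ],
  "roll": [0,0,0,0,0,0,0,0],
  "gripper": [8.8,8.8,8.8,8.8,8.8,8.8,8.8,8.8]
}}

```text
clock: 4.35
tool_pos: [0.4168, 0.2879, 0.0092]
eef_rot: [-0.198, 0.68, 0.197, 0.678]
contact_force: [-0.3, -0.4, 0.2]
opening: 0.997
```

Emit:
{"fn": "apply_moves", "kwargs": {
  "travel": [
    [0,0,0],
    [0,0,-0.2],
    [0,0,-0.4],
    [0,0,-0.6],
    [0,0,-0.8],
    [0,0,-1.0],
    [0,0,-1.0],
    [0,0,-1.0]
  ],
  "roll": [0,0,0,0,0,0,0,0],
  "gripper": [8.8,8.8,8.8,8.8,8.8,8.8,8.8,8.8]
}}

```text
clock: 5.02
tool_pos: [0.418, 0.2886, 0.0014]
eef_rot: [-0.197, 0.679, 0.197, 0.679]
contact_force: [0.1, -1.0, 0.4]
opening: 0.997
```

Emit:
{"fn": "apply_moves", "kwargs": {
  "travel": [
    [0,0,-0.1],
    [0,0,-0.2],
    [0,0,-0.3],
    [0,0,-0.4],
    [0,0,-0.4],
    [0,0,-0.4],
    [0,0,-0.4],
    [0,0,-0.4]
  ],
  "roll": [0,0,0,0,0,0,0,0],
  "gripper": [8.8,8.8,8.8,8.8,8.8,8.8,8.8,8.8]
}}

```text
clock: 5.68
tool_pos: [0.418, 0.2887, -0.0025]
eef_rot: [-0.197, 0.679, 0.197, 0.679]
contact_force: [0.0, -0.7, -0.5]
opening: 1.002
```

Emit:
{"fn": "apply_moves", "kwargs": {
  "travel": [
    [0,0,-0.1],
    [0,0,-0.2],
    [0,0,-0.3],
    [0,0,-0.3],
    [0,0,-0.3],
    [0,0,-0.3],
    [0,0,-0.3],
    [0,0,-0.3]
  ],
  "roll": [0,0,0,0,0,0,0,0],
  "gripper": [8.8,8.8,8.8,8.8,8.8,8.8,8.8,8.8]
}}

```text
clock: 6.35
tool_pos: [0.4181, 0.2887, -0.0055]
eef_rot: [-0.197, 0.679, 0.197, 0.679]
contact_force: [-0.0, 0.4, 0.1]
opening: 0.999
```

Run:
```python
from h import *
s=snap('scene','s5');st=r.get_state();print(st['tool_pos'],st['contact_force'])
c=cv2.resize(s['image'][190:290,290:390],(600,600),interpolation=cv2.INTER_CUBIC)[:,:,::-1].copy()
cv2.imwrite('pics/v5.png',c)
```

```text
[ 0.41809749  0.28868593 -0.00552062] [ 0.88041225  0.2975706  -0.68370289]
```

View pics/v5.png

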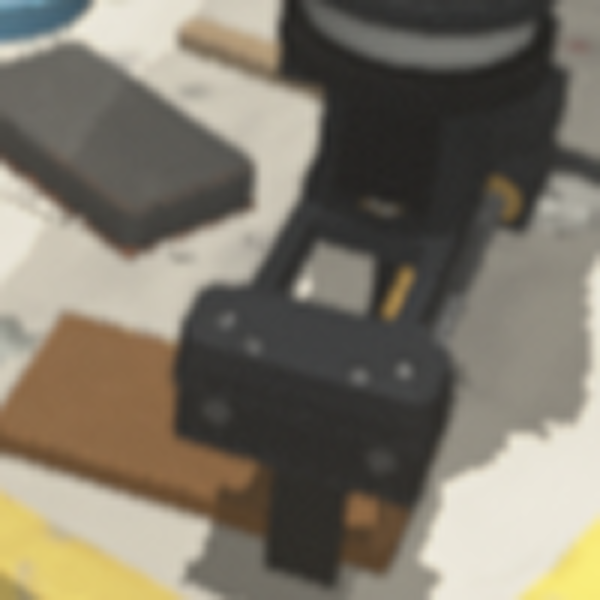

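Emit:
{"fn": "apply_moves", "kwargs": {
  "travel": [
    [0,0,-0.1],
    [0,0,-0.2],
    [0,0,-0.2],
    [0,0,-0.2],
    [0,0,-0.2],
    [0,0,-0.2],
    [0,0,-0.2],
    [0,0,-0.2]
  ],
  "roll": [0,0,0,0,0,0,0,0],
  "gripper": [8.8,8.8,8.8,8.8,8.8,8.8,8.8,8.8]
}}

```text
clock: 7.07
tool_pos: [0.4181, 0.2887, -0.0075]
eef_rot: [-0.197, 0.679, 0.197, 0.679]
contact_force: [-1.3, 0.2, 0.2]
opening: 1.001
```

Run:
```python
from h import *
from scipy.spatial.transform import Rotation as Ro
T=np.array([.4181,.2887,-.0055]);q=np.array([-.197,.679,.197,.679]);M=Ro.from_quat(q/np.linalg.norm(q)).as_matrix()
s=load('s5')
for half in(.044,.052,.0615):
  for a in(-.005,-.01):
    print(half,a,((proj(s,[T+M@[a,y,sg*half] for sg in (-1,1) for y in(-.009,.009)])-[290,190])*6).round().tolist())
```

```text
0.044 -0.005 [[353.0, 392.0], [407.0, 408.0], [275.0, 559.0], [334.0, 577.0]]
0.044 -0.01 [[354.0, 380.0], [409.0, 396.0], [277.0, 546.0], [336.0, 565.0]]
0.052 -0.005 [[359.0, 378.0], [413.0, 394.0], [267.0, 575.0], [327.0, 594.0]]
0.052 -0.01 [[361.0, 366.0], [415.0, 382.0], [269.0, 563.0], [329.0, 582.0]]
0.0615 -0.005 [[366.0, 362.0], [420.0, 377.0], [258.0, 595.0], [318.0, 615.0]]
0.0615 -0.01 [[368.0, 350.0], [422.0, 365.0], [260.0, 583.0], [320.0, 602.0]]
```

Emit:
{"fn": "apply_moves", "kwargs": {
  "travel": [
    [0,0,-0.1],
    [0,0,-0.2],
    [0,0,-0.2],
    [0,0,-0.2],
    [0,0,-0.2],
    [0,0,-0.2],
    [0,0,-0.2],
    [0,0,-0.2]
  ],
  "roll": [0,0,0,0,0,0,0,0],
  "gripper": [8.8,8.8,8.8,8.8,8.8,8.8,8.8,8.8]
}}

```text
clock: 7.73
tool_pos: [0.4181, 0.2887, -0.0095]
eef_rot: [-0.197, 0.679, 0.197, 0.679]
contact_force: [0.4, -0.3, -1.3]
opening: 0.993
```

Emit:
{"fn": "apply_moves", "kwargs": {
  "travel": [
    [0,0,-0.1],
    [0,0,-0.2],
    [0,0,-0.2],
    [0,0,-0.2],
    [0,0,-0.2],
    [0,0,-0.2],
    [0,0,-0.2],
    [0,0,-0.2]
  ],
  "roll": [0,0,0,0,0,0,0,0],
  "gripper": [8.8,8.8,8.8,8.8,8.8,8.8,8.8,8.8]
}}

```text
clock: 8.4
tool_pos: [0.418, 0.2887, -0.0115]
eef_rot: [-0.197, 0.679, 0.197, 0.679]
contact_force: [0.2, 0.3, 0.1]
opening: 0.999
```

Emit:
{"fn": "apply_moves", "kwargs": {
  "travel": [
    [0,0,-0.1],
    [0,0,-0.1],
    [0,0,-0.2],
    [0,0,-0.2],
    [0,0,-0.3],
    [0,0,-0.3],
    [0,0,-0.3],
    [0,0,-0.3]
  ],
  "roll": [0,0,0,0,0,0,0,0],
  "gripper": [8.8,8.8,8.8,8.8,8.8,8.8,8.8,8.8]
}}

```text
clock: 9.07
tool_pos: [0.4181, 0.2887, -0.0119]
eef_rot: [-0.197, 0.679, 0.197, 0.679]
contact_force: [-2.8, -1.0, 29.1]
opening: 0.996
```

Emit:
{"fn": "apply_moves", "kwargs": {
  "travel": [
    [0,0,0.2],
    [0,0,0.4],
    [0,0,0.4],
    [0,0,0.4],
    [0,0,0.4],
    [0,0,0.4],
    [0,0,0.4],
    [0,0,0.4]
  ],
  "roll": [0,0,0,0,0,0,0,0],
  "gripper": [8.8,8.8,6,6,6,6,6,6],
  "newtons": 35
}}

```text
clock: 9.73
tool_pos: [0.4179, 0.2886, -0.0108]
eef_rot: [-0.197, 0.679, 0.197, 0.679]
contact_force: [0.3, -0.1, -1.0]
opening: 0.784
```

Emit:
{"fn": "apply_moves", "kwargs": {
  "travel": [
    [0,0,1],
    [0,0,3],
    [1,-1,5],
    [3,-3.5,6],
    [5.5,-6.5,6],
    [8.0,-9.8,6],
    [10,-12.5,6],
    [11,-14,6]
  ],
  "roll": [0,0,-6,-13,-20,-27,-34,-40],
  "gripper": [6,6,6,6,6,6,6,6]
}}

```text
clock: 10.4
tool_pos: [0.5313, 0.1434, 0.0505]
eef_rot: [0.05, 0.704, -0.052, 0.707]
contact_force: [1.3, 0.1, -1.1]
opening: 0.789
```

Emit:
{"fn": "apply_moves", "kwargs": {
  "travel": [
    [0.2,-0.3,0],
    [0.4,-0.5,0],
    [0.4,-0.5,0],
    [0.4,-0.5,0],
    [0.4,-0.5,0],
    [0.4,-0.5,0],
    [0.4,-0.5,0],
    [0.4,-0.5,0]
  ],
  "roll": [-3,-4,-4,-4,-4,-4,-4,-4],
  "gripper": [6,6,6,6,6,6,6,6]
}}

```text
clock: 11.07
tool_pos: [0.5317, 0.1442, 0.0494]
eef_rot: [0.071, 0.704, -0.071, 0.703]
contact_force: [0.3, 0.5, -1.0]
opening: 0.788
```

Run:
```python
from h import *
s=snap('top','t6');snap('wrist','w6');snap('scene','s6');st=r.get_state();print(st['tool_pos'],st['contact_force'],st['opening'])
from scipy.spatial.transform import Rotation as Ro
z=Ro.from_quat(st['eef_rot']).as_matrix()[:,2];print('jaw',np.degrees(np.arctan2(z[1],z[0])))
cv2.imwrite('pics/v6.png',cv2.resize(s['image'][140:240,180:346],(797,480),interpolation=cv2.INTER_CUBIC)[:,:,::-1])
```

```text
[0.53195844 0.14385766 0.04943442] [ 0.03516671  0.08854912 -0.2270458 ] 0.7878945939445282
jaw -11.575523346046332
```

View pics/v6.png

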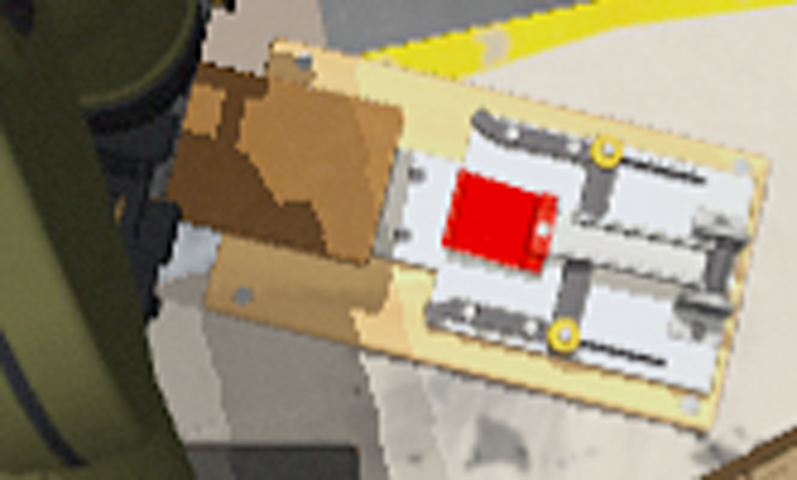

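Run:
```python
from h import *
s=load('t6')
n=lambda c:np.array(c)/4.8+[180,140]-0.4
j,e=fit(s,n([(277,40),(768,157),(714,432),(206,308),(752,180),(712,392)]),[(-.105,.065,.015),(.131,.065,.015),(.131,-.065,.015),(-.105,-.065,.015),(.124,.05,.027),(.124,-.05,.027)],[.5,0,-1.77])
print('jig',j.round(4),np.degrees(j[2]),e.round(1).tolist())
c,si=np.cos(j[2]),np.sin(j[2]);Rj=np.array([[c,si],[-si,c]])
tj=lambda px,z:((unproj(s,n(px),z)[:,:2]-j[:2])@Rj.T*1e3).round(1).tolist()
print('screws',tj([(302,62),(742,166),(690,404),(243,296)],.016))
print('bed holes',tj([(416,175),(402,235)],.027))
print('rail screws',tj([(513,133),(572,147),(470,312),(532,326)],.035))
print('rail inner',tj([(500,142),(585,165),(470,300),(548,318)],.034))
print('nuts',tj([(606,151),(564,335)],.038))
print('stopbar face?',tj([(587,190),(568,270)],.034))
print('shoe end',tj([(460,170),(443,243)],.041))
print('plate',tj([(404,108),(365,264),(165,195)],.070))
print('tcp',(Rj@(r.get_state()['tool_pos'][:2]-j[:2])*1e3).round(1))
print('plate yaw lead edge', np.degrees(np.arctan2(*np.diff(np.array(tj([(365,264),(404,108)],.07)),axis=0)[0][::-1])))
```

```text
jig [ 0.5022  0.0028 -1.7832] -102.16891526416043 [[-1.0, -0.6], [1.0, -0.1], [0.2, 0.1], [-0.9, 0.4], [1.0, -0.3], [-0.1, 0.3]]
screws [[-88.7, 56.6], [117.9, 57.0], [117.3, -55.2], [-88.4, -54.7]]
bed holes [[-25.7, 15.1], [-25.4, -12.9]]
rail screws [[12.1, 42.3], [39.2, 42.3], [11.6, -40.7], [39.5, -40.4]]
rail inner [[7.4, 37.1], [46.6, 35.9], [10.5, -35.4], [45.7, -35.1]]
nuts [[54.1, 43.4], [53.9, -41.4]]
stopbar face? [[50.0, 25.0], [49.6, -12.2]]
shoe end [[-7.1, 18.9], [-6.9, -14.7]]
plate [[-36.6, 33.2], [-37.0, -36.6], [-126.4, -27.8]]
tcp [-144.2   -0.7]
plate yaw lead edge 89.67166101822929
```

Emit:
{"fn": "apply_moves", "kwargs": {
  "travel": [
    [0.1,0,-0.5],
    [0.2,-0.05,-1.2],
    [0.22,-0.05,-2],
    [0.22,-0.05,-2.6],
    [0.22,-0.05,-3.0],
    [0.22,-0.05,-3.1],
    [0.22,-0.05,-3.1],
    [0.22,-0.05,-3.1]
  ],
  "roll": [0,-0.3,-0.3,-0.3,-0.3,-0.3,-0.3,-0.3],
  "gripper": [6,6,6,6,6,6,6,6]
}}

```text
clock: 11.88
tool_pos: [0.5342, 0.1432, 0.0184]
eef_rot: [0.073, 0.703, -0.073, 0.703]
contact_force: [-0.1, -1.0, -1.2]
opening: 0.787
```

Emit:
{"fn": "apply_moves", "kwargs": {
  "travel": [
    [-0.1,-0.5,0],
    [-0.25,-1.2,-0.05],
    [-0.42,-1.95,-0.05],
    [-0.55,-2.6,-0.05],
    [-0.67,-3.1,-0.1],
    [-0.74,-3.4,-0.1],
    [-0.74,-3.4,-0.1],
    [-0.74,-3.4,-0.1]
  ],
  "roll": [0,0,0,0,0,0,0,0],
  "gripper": [6,6,6,6,6,6,6,6]
}}

```text
clock: 12.55
tool_pos: [0.5269, 0.1091, 0.0175]
eef_rot: [0.073, 0.703, -0.073, 0.703]
contact_force: [0.0, -0.7, -1.2]
opening: 0.789
```

Run:
```python
from h import *
s=snap('top','t7');snap('scene','s7');st=r.get_state();print(st['tool_pos'],st['contact_force'],st['moment'],st['opening'])
a=cv2.resize(s['image'][150:235,220:320],(600,510),interpolation=cv2.INTER_CUBIC)
cv2.imwrite('pics/v7.png',a[:,:,::-1])
```

```text
[0.52699513 0.10973156 0.01746481] [-0.87411934  0.08648644 -0.06879164] [ 0.01691834  0.10871478 -0.03835371] 0.791108697552972
```

View pics/v7.png

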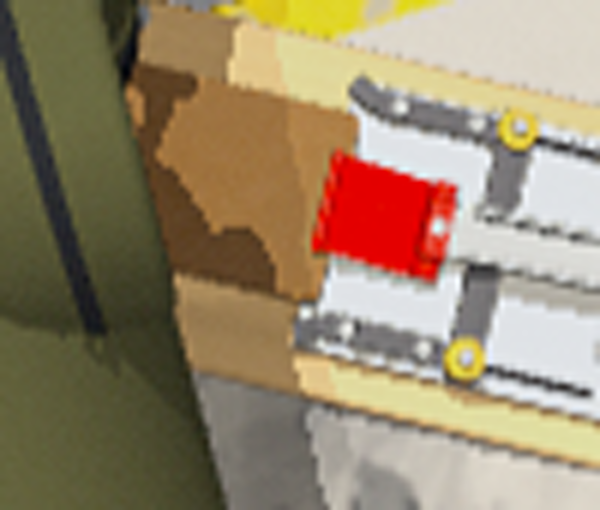

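Run:
```python
from h import *
s=load('t7');j=np.array([.5022,.0028,-1.7832])
n=lambda c:np.array(c)/6+[220,150]-0.4
c,si=np.cos(j[2]),np.sin(j[2]);Rj=np.array([[c,si],[-si,c]])
tj=lambda px,z:((unproj(s,n(px),z)[:,:2]-j[:2])@Rj.T*1e3).round(1).tolist()
print('rail screws',tj([(400,107),(478,124),(346,329),(422,349)],.035))
print('nuts',tj([(520,128),(466,358)],.038))
print('plate lead',tj([(358,111),(319,302)],.038)); print('plate edge back',tj([(142,64),(175,275)],.038))
print('bar',tj([(494,150),(487,203),(468,272),(454,337)],.034))
print('tcp',(Rj@(r.get_state()['tool_pos'][:2]-j[:2])*1e3).round(1))
```

```text
rail screws [[11.8, 42.0], [40.2, 42.5], [11.1, -40.5], [38.6, -41.1]]
nuts [[55.0, 43.9], [54.2, -41.1]]
plate lead [[-2.5, 36.2], [-0.4, -33.9]]
plate edge back [[-81.1, 34.7], [-51.6, -36.4]]
bar [[47.9, 34.9], [49.6, 15.5], [48.5, -10.4], [48.7, -34.2]]
tcp [-109.8    1.7]
```

Emit:
{"fn": "apply_moves", "kwargs": {
  "travel": [
    [-0.08,-0.24,-0.05],
    [-0.13,-0.48,-0.08],
    [-0.19,-0.73,-0.08],
    [-0.24,-0.98,-0.08],
    [-0.29,-1.22,-0.08],
    [-0.34,-1.47,-0.08],
    [-0.4,-1.71,-0.08],
    [-0.45,-1.95,-0.08]
  ],
  "roll": [0,0,0,0,0,0,0,0],
  "gripper": [6,6,6,6,6,6,6,6],
  "newtons": 45
}}

```text
clock: 13.32
tool_pos: [0.5239, 0.0935, 0.017]
eef_rot: [0.074, 0.702, -0.07, 0.704]
contact_force: [1.6, 7.7, -1.4]
opening: 0.782
```

Emit:
{"fn": "apply_moves", "kwargs": {
  "travel": [
    [-0.05,-0.24,0],
    [-0.1,-0.49,0],
    [-0.16,-0.73,0],
    [-0.21,-0.98,0],
    [-0.26,-1.22,0],
    [-0.32,-1.47,0],
    [-0.37,-1.71,0],
    [-0.42,-1.95,0]
  ],
  "roll": [0,0,0,0,0,0,0,0],
  "gripper": [6,6,6,6,6,6,6,6]
}}

```text
clock: 13.98
tool_pos: [0.5214, 0.0777, 0.0173]
eef_rot: [0.075, 0.701, -0.068, 0.706]
contact_force: [2.8, 14.7, 0.0]
opening: 0.785
```

Emit:
{"fn": "apply_moves", "kwargs": {
  "travel": [
    [0,0,0],
    [0,0,0],
    [0,0,0],
    [0,0,0],
    [0,0,0],
    [0,0,0],
    [0,0,0],
    [0,0,0]
  ],
  "roll": [0,0,0,0,0,0,0,0],
  "gripper": [6,6,6,6,6,6,6,6]
}}

```text
clock: 14.65
tool_pos: [0.5204, 0.0738, 0.0171]
eef_rot: [0.074, 0.702, -0.07, 0.705]
contact_force: [2.4, 6.3, -0.9]
opening: 0.786
```

Run:
```python
from h import *
st=r.get_state();j=np.array([.5022,.0028,-1.7832])
c,si=np.cos(j[2]),np.sin(j[2]);Rj=np.array([[c,si],[-si,c]])
print('tcp',(Rj@(st['tool_pos'][:2]-j[:2])*1e3).round(1),st['contact_force'],st['moment'],Rj@st['contact_force'][:2])
from scipy.spatial.transform import Rotation as Ro
print(Ro.from_quat(st['eef_rot']).as_matrix().round(4))
```

```text
tcp [-73.3   2.8] [ 2.40986279  6.29652088 -0.92257108] [ 1.45389393 -0.28207761 -0.00928696] [-6.66304286  1.02833541]
[[ 0.0048  0.2031  0.9792]
 [ 0.0047  0.9792 -0.2031]
 [-1.      0.0056  0.0037]]
```

Emit:
{"fn": "apply_moves", "kwargs": {
  "travel": [
    [-0.02,-0.12,0],
    [-0.05,-0.24,0],
    [-0.08,-0.37,0],
    [-0.1,-0.49,0],
    [-0.13,-0.61,0],
    [-0.16,-0.73,0],
    [-0.18,-0.85,0],
    [-0.21,-0.97,0]
  ],
  "roll": [0,0,0,0,0,0,0,0],
  "gripper": [6,6,6,6,6,6,6,6]
}}

```text
clock: 15.32
tool_pos: [0.518, 0.064, 0.017]
eef_rot: [0.074, 0.702, -0.07, 0.705]
contact_force: [2.7, 7.6, -1.5]
opening: 0.786
```

Emit:
{"fn": "apply_moves", "kwargs": {
  "travel": [
    [-0.01,-0.05,0],
    [-0.02,-0.1,0],
    [-0.03,-0.15,0],
    [-0.04,-0.2,0],
    [-0.05,-0.25,0],
    [-0.06,-0.3,0],
    [-0.06,-0.3,0],
    [-0.06,-0.3,0]
  ],
  "roll": [0,0,0,0,0,0,0,0],
  "gripper": [6,6,6,6,6,6,6,6]
}}

```text
clock: 15.98
tool_pos: [0.5173, 0.0614, 0.0169]
eef_rot: [0.074, 0.702, -0.07, 0.705]
contact_force: [2.3, 8.1, -1.4]
opening: 0.786
```

Emit:
{"fn": "apply_moves", "kwargs": {
  "travel": [
    [-0.01,-0.05,0],
    [-0.02,-0.1,0],
    [-0.03,-0.15,0],
    [-0.04,-0.2,0],
    [-0.05,-0.22,0],
    [-0.05,-0.22,0],
    [-0.05,-0.22,0],
    [-0.05,-0.22,0]
  ],
  "roll": [0,0,0,0,0,0,0,0],
  "gripper": [6,6,6,6,6,6,6,6]
}}

```text
clock: 16.65
tool_pos: [0.5173, 0.0614, 0.017]
eef_rot: [0.075, 0.702, -0.069, 0.705]
contact_force: [2.5, 11.3, -1.2]
opening: 0.787
```

Emit:
{"fn": "apply_moves", "kwargs": {
  "travel": [
    [-0.01,-0.05,0],
    [-0.02,-0.1,0],
    [-0.03,-0.15,0],
    [-0.04,-0.2,0],
    [-0.04,-0.2,0],
    [-0.04,-0.2,0],
    [-0.04,-0.2,0],
    [-0.04,-0.2,0]
  ],
  "roll": [0,0,0,0,0,0,0,0],
  "gripper": [6,6,6,6,6,6,6,6]
}}

```text
clock: 17.32
tool_pos: [0.5173, 0.0614, 0.0171]
eef_rot: [0.075, 0.702, -0.068, 0.705]
contact_force: [2.3, 16.0, -0.5]
opening: 0.784
```

Run:
```python
from h import *
s=snap('top','t8');snap('scene','s8');st=r.get_state();print(st['tool_pos'],st['contact_force'],st['moment'])
cv2.imwrite('pics/v8.png',cv2.resize(s['image'][150:225,230:330],(800,600),interpolation=cv2.INTER_CUBIC)[:,:,::-1])
```

```text
[0.51731711 0.06138135 0.0170838 ] [ 2.70532839 14.94997715 -1.08637959] [ 3.20350395 -0.28803596 -0.39322645]
```

View pics/v8.png

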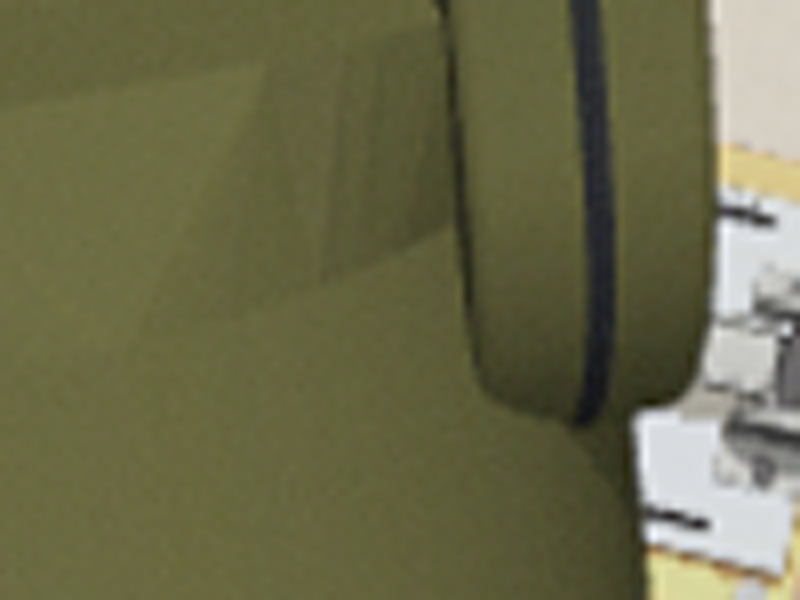

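Emit:
{"fn": "apply_moves", "kwargs": {
  "travel": [
    [0,0,0],
    [0,0,0],
    [0,0,0],
    [0,0,0],
    [0,0,0],
    [0,0,0],
    [0,0,0],
    [0,0,0]
  ],
  "roll": [-0.2,-0.4,-0.6,-0.6,-0.6,-0.6,-0.6,-0.6],
  "gripper": [6,6,6,6,6,6,6,6]
}}

```text
clock: 18.08
tool_pos: [0.5181, 0.061, 0.0172]
eef_rot: [0.078, 0.701, -0.071, 0.705]
contact_force: [4.6, 13.5, -0.2]
opening: 0.786
```

```bash
cat > st.py <<'E'
from h import *
from scipy.spatial.transform import Rotation as Ro
st=r.get_state();j=np.array([.5022,.0028,-1.7832])
c,si=np.cos(j[2]),np.sin(j[2]);Rj=np.array([[c,si],[-si,c]])
z=Ro.from_quat(st['eef_rot']).as_matrix()[:,2]
print('tcp',(Rj@(st['tool_pos'][:2]-j[:2])*1e3).round(1),'F',Rj@st['contact_force'][:2],'M',st['moment'],'jaw',np.degrees(np.arctan2(z[1],z[0])))
E
python3 st.py
```

```text
tcp [-60.2   3.3] F [-14.20965073   1.66448258] M [ 3.02200934 -0.40808617 -0.12466461] jaw -12.130017683072111
```

Emit:
{"fn": "apply_moves", "kwargs": {
  "travel": [
    [-0.05,0.01,0],
    [-0.1,0.02,0],
    [-0.1,0.02,0],
    [-0.1,0.02,0],
    [-0.1,0.02,0],
    [-0.1,0.02,0],
    [-0.1,0.02,0],
    [-0.1,0.02,0]
  ],
  "roll": [-0.1,-0.3,-0.3,-0.3,-0.3,-0.3,-0.3,-0.3],
  "gripper": [6,6,6,6,6,6,6,6]
}}

```text
clock: 18.75
tool_pos: [0.5182, 0.061, 0.0173]
eef_rot: [0.08, 0.7, -0.072, 0.706]
contact_force: [5.2, 12.9, -1.5]
opening: 0.787
```

```bash
python3 st.py
```

```text
tcp [-60.2   3.4] F [-13.72999987   2.3595709 ] M [ 2.86509307 -0.73630861  0.33813476] jaw -12.344057622486382
```

Emit:
{"fn": "apply_moves", "kwargs": {
  "travel": [
    [0.05,0.05,0],
    [0.1,0.1,0],
    [0.12,0.15,0],
    [0.14,0.2,0],
    [0.15,0.25,0],
    [0.16,0.3,0],
    [0.16,0.3,0],
    [0.16,0.3,0]
  ],
  "roll": [0.1,0.2,0.2,0.2,0.2,0.2,0.2,0.2],
  "gripper": [6,6,6,6,6,6,6,6]
}}

```text
clock: 19.42
tool_pos: [0.5182, 0.061, 0.0171]
eef_rot: [0.078, 0.701, -0.074, 0.705]
contact_force: [3.8, 8.3, -1.4]
opening: 0.785
```

```bash
python3 st.py
```

```text
tcp [-60.3   3.4] F [-8.91020126  1.99136843] M [ 1.76024599 -0.52207491  0.21319185] jaw -12.31300775618857
```

Emit:
{"fn": "apply_moves", "kwargs": {
  "travel": [
    [0.05,0.05,0],
    [0.1,0.1,-0.03],
    [0.12,0.15,-0.05],
    [0.12,0.15,-0.05],
    [0.12,0.15,-0.05],
    [0.12,0.15,-0.05],
    [0.12,0.15,-0.05],
    [0.12,0.15,-0.05]
  ],
  "roll": [0,0,0,0,0,0,0,0],
  "gripper": [6,6,6,6,6,7.2,8,8.8]
}}

```text
clock: 20.08
tool_pos: [0.516, 0.0571, 0.0162]
eef_rot: [0.078, 0.703, -0.078, 0.703]
contact_force: [-0.8, -0.2, 0.7]
opening: 0.945
```

Emit:
{"fn": "apply_moves", "kwargs": {
  "travel": [
    [0,0,0],
    [0,0,0],
    [0,0,0],
    [0,0,0],
    [0,0,0],
    [0,0,0],
    [0,0,0],
    [0,0,0]
  ],
  "roll": [0,0,0,0,0,0,0,0],
  "gripper": [8.8,8.8,8.8,8.8,8.8,8.8,8.8,8.8]
}}

```text
clock: 20.75
tool_pos: [0.5163, 0.058, 0.0161]
eef_rot: [0.078, 0.703, -0.078, 0.703]
contact_force: [-0.9, -0.3, -0.5]
opening: 0.998
```

```bash
python3 st.py
```

```text
tcp [-56.9   2.2] F [ 0.46356325 -0.86191939] M [-0.05270108  0.06670929  0.00229803] jaw -12.597819611169234
```

Emit:
{"fn": "apply_moves", "kwargs": {
  "travel": [
    [0,0,0.5],
    [0,0,1.5],
    [0,0,3.5],
    [0,0,6],
    [0,1,9],
    [-0.5,3,12],
    [-2,6,14],
    [-4,9,15]
  ],
  "roll": [0,0,0,0,0,0,0,0],
  "gripper": [8.8,8.8,8.8,8.8,8.8,8.8,8.8,8.8]
}}

```text
clock: 21.42
tool_pos: [0.4789, 0.1487, 0.1698]
eef_rot: [0.08, 0.7, -0.078, 0.705]
contact_force: [0.3, 0.6, -0.8]
opening: 1.001
```

Emit:
{"fn": "apply_moves", "kwargs": {
  "travel": [
    [-2,3.5,0],
    [-4,7,0],
    [-6,10.5,0],
    [-8,14,0],
    [-9,16,0],
    [-9.5,17,0],
    [-9.5,17,0],
    [-9.5,17,0]
  ],
  "roll": [0,0,0,0,0,0,0,0],
  "gripper": [8.8,8.8,8.8,8.8,8.8,8.8,8.8,8.8]
}}

```text
clock: 22.08
tool_pos: [0.382, 0.3169, 0.1666]
eef_rot: [0.078, 0.702, -0.078, 0.703]
contact_force: [-0.3, -0.2, -0.2]
opening: 0.998
```

Run:
```python
from h import *
s=snap('top','t9');q=snap('scene','s9');st=r.get_state();print(st['tool_pos'],st['contact_force'])
a=cv2.resize(s['image'][140:232,196:346],(800,490),interpolation=cv2.INTER_CUBIC)
cv2.imwrite('pics/v9.png',a[:,:,::-1])
```

```text
[0.38271978 0.31555717 0.16643046] [-0.74753674 -0.18143296  0.46686878]
```

View pics/v9.png

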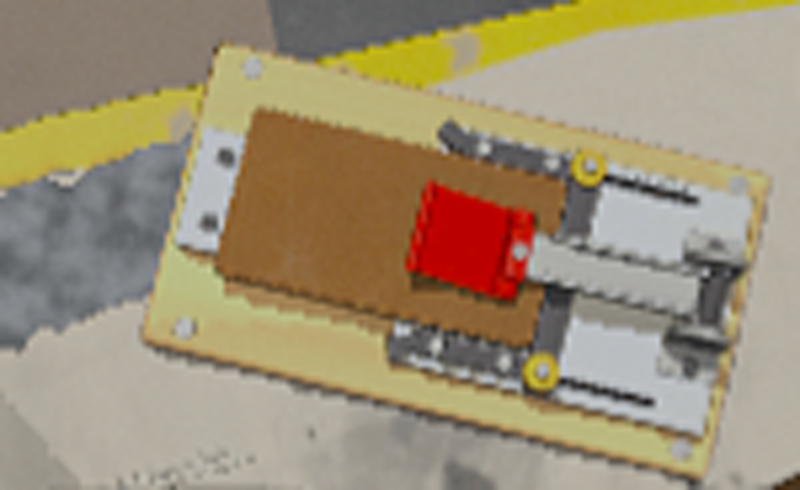

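Run:
```python
from h import *
s=load('t9');j=np.array([.5022,.0028,-1.7832]);k=800/150
n=lambda c:np.array(c)/k+[196,140]-0.4
c,si=np.cos(j[2]),np.sin(j[2]);Rj=np.array([[c,si],[-si,c]])
tj=lambda px,z:((unproj(s,n(px),z)[:,:2]-j[:2])@Rj.T*1e3).round(1).tolist()
print('lead',tj([(565,180),(530,345)],.037),'trail',tj([(255,108),(218,272)],.037),'bar',tj([(567,200),(541,310)],.034))
a=load('top0')['image'].astype(int);b=s['image'].astype(int)
for nm,(y0,y1,x0,x1) in dict(tin=(125,180,340,392),block=(226,270,196,262)).items():print(nm,np.abs(a-b)[y0:y1,x0:x1].mean(), (np.abs(a-b)[y0:y1,x0:x1].max(2)>60).sum())
print(r.finish_job())
```

```text
lead [[46.3, 36.6], [47.2, -31.7]] trail [[-81.1, 35.9], [-79.3, -32.3]] bar [[49.0, 29.5], [48.6, -16.5]]
tin 5.815617715617716 0
block 6.455234159779614 0
the job is handed in; nothing more can be done
None
```

I loaded the plate into the jig, pushed it to the stop, let go and handed the job in at about 22 s. My checks indicate it is fully home, but I couldn't read the shoe angle or confirm the last millimetre by camera.

- **Grasp:** My first grip closed above the plate. The fingertips turned out to sit about 26 mm further back than stated. I felt for the bench (one brief press of about 29 N) and raised the tips about 1 mm. The second grip closed on the plate at about 69 mm opening.
- **Push:** Going up the toe, the force peaked at about 15 N, slightly above the 5–12 N given. Sliding on under the shoe took about 7–8 N.
- **Stop:** At the stop the plate no longer advanced while the force rose to at most about 16 N. A turning moment showed one corner touching first, so I turned the plate about 0.6° until it sat square. I then eased the push to below 9 N and let go.
- **Final checks:** After backing off, the force on the tool was about zero. The last top picture shows the plate between the rails, under the shoe and up to the stop bar with no visible gap. Neither the tin nor the sanding block shows any change from the first picture.
- **Disagreement:** My pixel readings put the plate's leading edge at jig x of about 47 mm and the bar face at about 48.7 mm. That difference is within my reading and calibration error of about 2 mm. I relied on the firm stop I felt.

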